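Unscrew the gearbox drain plug

TASK

Unscrew the brass hexagon plug from the drain port of the grey gearbox (anticlockwise as you face the plug), feel for the moment when its thread lets go, and draw it straight out. Do not force it while the thread still holds. Then lay it gently in the blue tray, without dropping it, and leave the other things on the bench where they are.

Things in the scene. Friction and masses are not known exactly. Their poses are not given: they have to be found in the camera images.
- plug_head (a point): Centre of the brass plug's hexagonal head. x is the plug's length and points into the port; at the start y is left and z up. Regular hexagon, 32 mm across flats, 37 across corners, 24 mm long (x -12 to +12). At the start one flat faces straight up, so a gripper leaning 30 degrees to either side about the plug's axis meets two flats squarely; every 60 degrees of turn repeats this.
- plug: The same brass plug, same origin and axes, about 0.12 kg. Next to the head a flange of 44 mm diameter (x 12 to 16), then the shank with its thread, at most 31 mm in diameter, to x = 44. It lies level in the tray on flange and shank, head centre 22 to 24 mm above the tray floor. In the port it has 1.5 mm of play all round and rests on the bottom of the bore.
- plug_tip (a point): Inner end of the plug's shank, on its axis, 44 mm from the head centre. Thread: one start, right-hand, lead 20 mm a turn, almost no friction. It unscrews anticlockwise as seen facing the head (the top of the head goes left, +y). It does not push itself out: pull lightly while or after turning. Once free it may fall out if let go. It is out of the port after 28 mm of travel.
- port (a point): Centre of the drain port's mouth; x points level into the port along its axis, z up; 85 mm above the bench. The seated plug's head centre is 16 mm in front of it. The thread lets go after 100 to 150 degrees of turn, different each time and hidden. Pulled while it holds, the plug stops dead at most 11 mm out from where it sat; if it comes more than 14 mm it is free.
- gearbox: Grey gearbox, fixed to the bench; origin on the bench under its centre, 85 mm behind the port's mouth. The port, in a round aluminium neck 50 mm in diameter that stands 38 mm out, faces its -x side. Casing 98 x 88 mm, 105 mm high to the top of its cover, on a foot 116 x 108 mm, 10 mm high. A shaft stub of 18 mm diameter juts 27 mm from its left (+y) side, 55 mm up.
- tray_in (a point): Centre of the inner floor of the open blue tray, 4 mm above the bench; x and y along its sides. Outside 120 (x) x 130 (y) mm, walls 4 mm thick and 20 mm high over the bench. Fixed.
- oil_can: Red thumb oil can, 68 mm in diameter, 118 high, a bystander; origin under its centre.
- collet: Steel collet standing upright, 24 mm in diameter, 37 high, a bystander; origin under its centre.
- bolt: Steel bolt lying down, 15 x 32 x 13 mm, a bystander; origin under its centre.

How it is judged:
By the outcome, as a careful person would: the job done as asked, in the order asked, and still so for the second after the job is handed in, with the robot touching nothing.
It also fails if it takes over 58 s, if anything falls off the work surface, if the arm or the gripper's body presses on something with over 40 N, if the wrist force passes 120 N, or if a joint passes its speed limit or range.

ROBOT

A 6-joint arm with a two-finger parallel gripper is mounted at the origin on a cart in front of the work surface, level with it; the furniture and walls round the work are solid. World frame = base frame: x ahead of the robot, y to its left, z up, the work surface at z = 0. Lengths are in m, angles in rad, forces in N, time in s.
With the tool pointing down it reaches from about 0.25 to 0.775 m from the base axis. Payload 4 kg.
Tool frame: the origin (TCP) lies midway between the tips of the shut fingers; the grasp point (between the pads) lies 19 mm behind it; z points along the fingers, x is the direction in which the jaws open and shut, and the axes are right-handed (so a half turn about z gives the same grasp; the last joint's range is limited). The gripper opens to 94 mm and grips with 3 to 60 N. Pads are 16 mm wide; open, the fingers measure 119 mm over their backs; the gripper's body (75 mm by 177 mm) begins 78 mm behind the grasp point.
Start: joints at [-1.351, 0.087, 1.371, -0, 1.684, -0.103], TCP at [0.174, -0.522, 0.206] pointing down, gripper open.
Joint ranges: [-3.1, 3.1], [-0.76, 2.03], [0.27, 2.55], [-1.08, 4.22], [0.17, 2.65], [-2.57, 2.57]. Speed limits (rad/s): [2.79, 2.79, 3.14, 3.14, 3.14, 3.14].

INTERFACE

Orientations are given as [roll, pitch, yaw] about the fixed x, y, z axes, in that order (R = Rz(yaw) Ry(pitch) Rx(roll)).
In Python, from bench import robot gives the robot as it stands.
- The arm moves only by the shell command python3 -m handwheel 'ROWS'. ROWS is a JSON object of lists of equal length, an entry for each row: "delta_pos": the shift along the tool's x, y, z in mm, a list of three; "rotation": the turn, a rotation vector about the tool's x, y, z in rad, a list of three; "claw": the closure, from -1 (fully open) to 1 (shut). In form: {"delta_pos": [[tx, ty, tz], ...], "rotation": [[wx, wy, wz], ...], "claw": [claw, ...]}. A call has exactly 8 rows; each row shifts and turns the commanded pose from where the row before left it, along the tool's axes as they then stand; what a row does not reach is not made up. A row lasts 1/8 s, in which the tool goes at most 62.5 mm and 10.7 degrees, less where a joint would pass 70% of its speed; a pose out of reach is approached as far as the arm can. A call with a gripper value outside its range is refused whole. The fingers move at their own pace and stop on an object; the grip force is fixed at half the most. Time passes only in rows, so rows that do not move let the fingers close, or fill a call up. It gives the time, the measured TCP pose, the force and the opening at its end, in the units of the state.
- robot.get_obs(): the state, without advancing time (a new reading comes with each control period).
- robot.snapshot(name): name is "side" or "top"; returns a dict with "color" (400x640x3 uint8, red, green, blue), "intrinsics" (3x3 intrinsics, pixels), "eye" and "rotation" of the camera in the world. Camera axes: x right, y down, z forward; pixel columns grow to the right and rows downward; lengths in m; the calibration is good to about 2 mm. A picture is of the moment at which its call begins. There is no depth.
- robot.close_job(): hands the job in, once; it reports no verdict.
The state is a dict: "time": time; "joint_positions": joint angles; "qvel": joint speeds; "joint_torque": joint torques, N m; "tool_pos": TCP position; "ee_rot": TCP orientation; "wrist_force": force on the tool from outside, world axes, zero at the start; "wrist_torque": the same for the moment, N m; "width": finger opening in m.
Only numpy, scipy, OpenCV 4.12 (cv2) and the standard library are available. Lean on these libraries where they do the work, as an engineer would, in place of code of your own. Each camera call takes 0.05 s, during which the arm holds its last target.

## Working session

There is one attempt and no reset: what is moved stays moved. The work goes in short steps, Python scripts to look and compute and a shell command to move; the robot and the scene stay as the last step left them, time stands still between calls to the robot, and variables do not carry over. Pictures are saved under pics/ and viewed, and the job is handed in when it is done.

```bash
ls; mkdir -p pics
python3 - <<'E'
from bench import robot
import cv2,json
o=robot.get_obs()
print(o)
for n in("side","top"):
    s=robot.snapshot(n); cv2.imwrite(f"pics/{n}0.png",s["color"][:,:,::-1]); print(n,s["intrinsics"],s["eye"],s["rotation"])
E
```

```text
pics
{'time': 0.0, 'joint_positions': array([-1.35108076e+00,  8.79460587e-02,  1.37223943e+00,  4.40168066e-06,
        1.68357144e+00, -1.03118676e-01]), 'qvel': array([ 2.82298112e-04,  3.51922079e-05, -1.21152589e-03,  1.38816036e-03,
       -8.45781082e-04, -1.54168407e-03]), 'joint_torque': array([ 7.96606514e-05, -3.40183210e+01, -3.02424681e+01,  7.17113307e-02,
        3.28652398e-02, -1.66130549e-04]), 'tool_pos': array([ 0.1743602 , -0.52106398,  0.20431657]), 'ee_rot': array([-3.14136552e+00,  2.15232633e-03, -1.24796135e+00]), 'wrist_force': array([-0.16404507,  0.31323114,  0.28898017]), 'wrist_torque': array([-0.05011573,  0.00497434, -0.03572286]), 'width': 0.0942040433839483}
side [[469.06627811   0.         315.78017406]
 [  0.         469.06627811 193.54496861]
 [  0.           0.           1.        ]] [ 0.20079927 -0.78548347  0.46957888] [-2.06928906 -0.00824689 -0.47947296]
top [[414.32960589   0.         312.89662687]
 [  0.         414.32960589 203.90915266]
 [  0.           0.           1.        ]] [ 0.4220746  -0.15262347  0.96775383] [-2.98513285e+00 -1.34065075e-03 -1.57718854e+00]
```

View pics/side0.png

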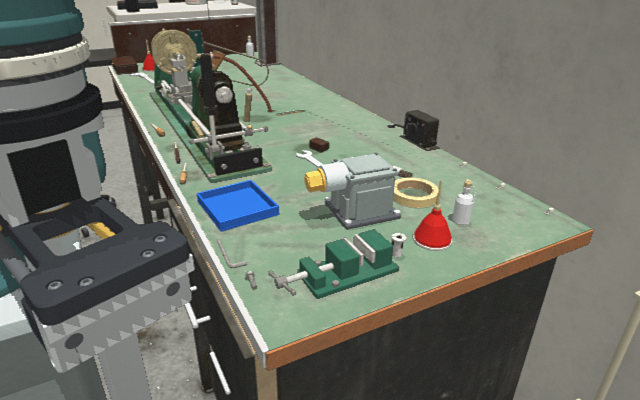

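View pics/top0.png

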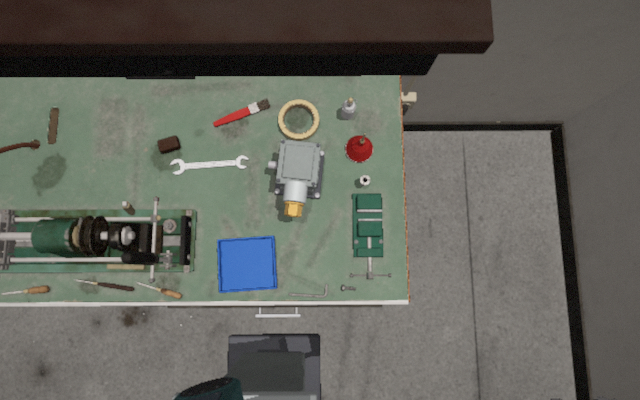

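The side view shows the brass head at about (316,181), the gearbox at (362,190) and the tray at (238,204). In the top view the head is at (293,209), the gearbox at (299,160) and the tray at (247,264). Next I'll measure them.

```bash
cat > h.py <<'E'
import numpy as np,cv2
from scipy.spatial.transform import Rotation as R
from bench import robot
def ray(s,uv):
    K=s["intrinsics"];Rm=np.array(s["rotation"])
    Rm=R.from_euler('xyz',Rm).as_matrix() if Rm.size==3 else Rm
    d=Rm@np.linalg.inv(K)@np.array([uv[0],uv[1],1.]);return np.array(s["eye"]),d/np.linalg.norm(d)
def plane(s,uv,z):
    e,d=ray(s,uv);return e+d*(z-e[2])/d[2]
def tri(s1,u1,s2,u2):
    a,d=ray(s1,u1);b,f=ray(s2,u2)
    t=np.linalg.lstsq(np.c_[d,-f],b-a,rcond=None)[0];p=a+d*t[0];q=b+f*t[1];return (p+q)/2,np.linalg.norm(p-q)
def proj(s,p):
    Rm=R.from_euler('xyz',s["rotation"]).as_matrix();c=s["intrinsics"]@(Rm.T@(np.array(p)-s["eye"]));return c[:2]/c[2]
def crop(s,c,w,f,name):
    x,y=int(c[0]-w/2),int(c[1]-w*3/8);im=s["color"][max(y,0):y+int(w*.75),max(x,0):x+w,::-1]
    cv2.imwrite(name,cv2.resize(im,None,fx=f,fy=f,interpolation=cv2.INTER_CUBIC))
def mask(s,lo,hi,near=None,r=80):
    h=cv2.cvtColor(s["color"],cv2.COLOR_RGB2HSV);m=cv2.inRange(h,lo,hi)
    if near is not None:
        k=np.zeros_like(m);cv2.rectangle(k,(int(near[0]-r),int(near[1]-r)),(int(near[0]+r),int(near[1]+r)),255,-1);m&=k
    return m
def big(m):
    c=max(cv2.findContours(m,0,2)[0],key=cv2.contourArea);return c.reshape(-1,2)
E
python3 - <<'E'
from h import *
S=robot.snapshot("side");T=robot.snapshot("top")
print(proj(T,[0,0,0]),plane(T,(299,160),.105))
for s,n,c,tc in((S,'s',(316,181),(238,204)),(T,'t',(293,209),(247,264))):
    p=big(mask(s,(15,110,100),(32,255,255),c,20)); print(n,'plug',cv2.minAreaRect(p),p.mean(0),cv2.boundingRect(p))
    b=big(mask(s,(105,150,60),(125,255,255),tc,70)); q=cv2.boxPoints(cv2.minAreaRect(b)); a=cv2.approxPolyDP(b,5,True)
    print('tray',a.reshape(-1,2).tolist())
    if n=='t':
        for v in a.reshape(-1,2): print(plane(s,v,.02))
        print('axisray',plane(s,cv2.minAreaRect(p)[0],.085))
crop(S,(340,190),130,6,"pics/sc.png");crop(T,(290,180),130,6,"pics/tc.png")
E
```

```text
[242.48328983 468.68860642] [ 0.65364105 -0.12546842  0.105     ]
s plug ((315.0, 179.5), (23.0, 20.0), 90.0) [315.24390244 179.75609756] (305, 168, 21, 24)
tray [[278, 206], [251, 180], [197, 193], [221, 230], [278, 214]]
t plug ((293.5245666503906, 208.7295379638672), (18.197683334350586, 15.119468688964844), 5.19442892074585) [293.95652174 207.56521739] (284, 201, 20, 16)
tray [[273, 236], [218, 240], [219, 291], [276, 287]]
[ 0.49782155 -0.06311361  0.02      ]
[0.48947439 0.06238926 0.02      ]
[0.37531427 0.05680714 0.02      ]
[ 0.38328699 -0.07083168  0.02      ]
axisray [ 0.55107019 -0.11292609  0.085     ]
```

View pics/sc.png

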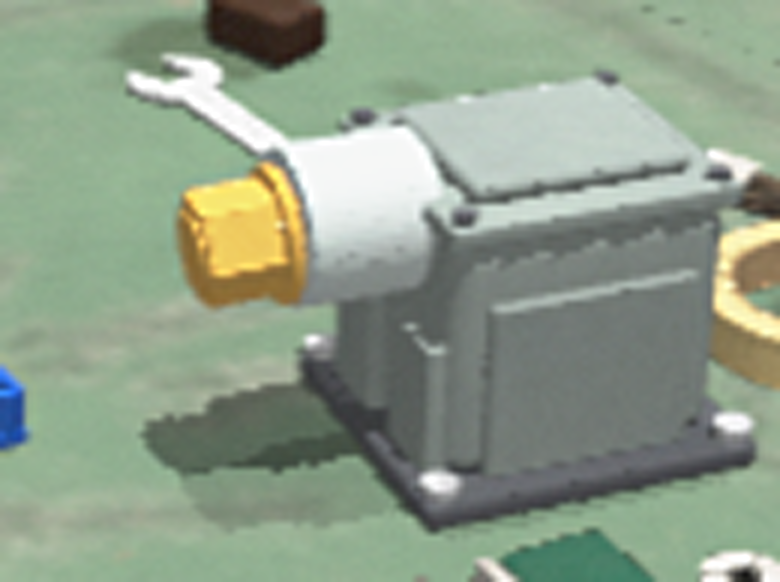

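View pics/tc.png

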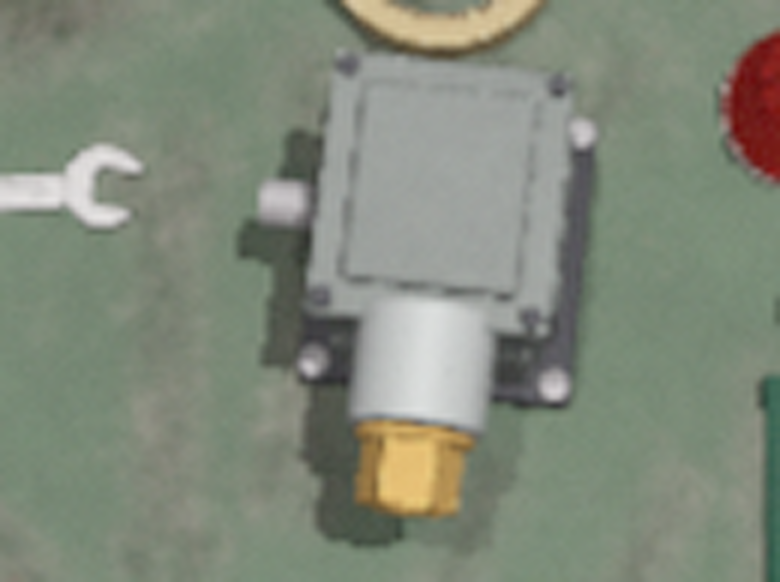

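Run:
```python
from h import *
T=robot.snapshot("top");S=robot.snapshot("side")
f=lambda a,z:plane(T,(225+(a[0]+.5)/6-.5,131+(a[1]+.5)/6-.5),z)
c=[f(a,.102) for a in((347,62),(558,83),(533,318),(318,295))]
C=np.mean(c,0);print(np.round(c,4),C,[np.linalg.norm(c[i]-c[i-1]) for i in range(4)])
ax=(c[0]+c[1]-c[2]-c[3]);y1=np.arctan2(ax[1],ax[0]);l=(c[0]+c[3]-c[1]-c[2]);y2=np.arctan2(-l[0],l[1]);print('yaw',np.degrees([y1,y2]))
n=[f(a,.085) for a in((350,420),(488,432),(495,303),(372,295))]
d=(n[2]+n[3]-n[0]-n[1]);print('neck',np.degrees(np.arctan2(d[1],d[0])),np.linalg.norm(n[0]-n[1]))
# flange visible edges: base foot bolts z~.014
b=[f(a,.012) for a in((312,360),(554,383),(582,133))];print(b,(b[0]+b[2])/2); d=b[2]-b[1];print('foot',np.degrees(np.arctan2(d[1],d[0])))
yaw=y1;u=np.array([np.cos(yaw),np.sin(yaw),0])
for Cc in(C,(b[0]+b[2])/2):
  port=np.array([Cc[0],Cc[1],.085])-.085*u
  head=port-.016*u;print('port',port,'head',head,proj(T,head),proj(S,head))
# head front face: top view front edge mid; side
g=f((409,515),.085);print('front',g)
hs=((180+263)/2,)
```

```text
[[ 0.6972 -0.0895  0.102 ]
 [ 0.6889 -0.1656  0.102 ]
 [ 0.6025 -0.156   0.102 ]
 [ 0.6113 -0.0796  0.102 ]] [ 0.64999576 -0.12269375  0.102     ] [np.float64(0.08649599650700253), np.float64(0.07659886501384967), np.float64(0.08696429421381768), np.float64(0.07694607105914131)]
yaw [-6.44439609 -6.40494821]
neck -6.405526627031469 0.049868573060514815
[array([ 0.60502003, -0.06984868,  0.012     ]), array([ 0.59529748, -0.1644344 ,  0.012     ]), array([ 0.69605665, -0.17634607,  0.012     ])] [ 0.65053834 -0.12309737  0.012     ]
foot -6.742171250293286
port [ 0.56553285 -0.11315344  0.085     ] head [ 0.54963395 -0.11135761  0.085     ] [292.79515432 209.39436351] [313.21338495 179.68021767]
port [ 0.56607543 -0.11355707  0.085     ] head [ 0.55017653 -0.11176124  0.085     ] [292.982984   209.14370449] [313.58131877 179.70981571]
front [ 0.53440587 -0.11127847  0.085     ]
```

Checks pass: the neck measures 49.9 mm across (50 given), and the yaw estimates agree at -6.4°. The head is at about (0.550, -0.1115, 0.084) and the tray centre at (0.4365, -0.004). I'll write a planner that prints the rows.

```bash
cat >> h.py <<'E'
YAW=np.radians(-6.44);U=np.array([np.cos(YAW),np.sin(YAW),0]);HEAD=np.array([.550,-.1115,.0838])
def Rt(lean,yaw=YAW): # tool vertical, y=-plug axis; lean>0 = turned in unscrewing sense
    return R.from_euler('z',yaw-np.pi/2)*R.from_euler('x',np.pi)*R.from_euler('y',np.radians(lean))
def tgt(g,lean,back=0,yaw=YAW): # grasp point g, retreat back along tool z
    r=Rt(lean,yaw);return np.array(g)+r.apply([0,0,.019-back]),r
def cur():
    o=robot.get_obs();return o["tool_pos"],R.from_euler('xyz',o["ee_rot"])
def plan(p1,r1,n,start=None):
    p0,r0=start or cur();w=(r0.inv()*r1).as_rotvec();D=[];W=[];r=r0;p=p0
    for i in range(1,n+1):
        pn=p0+(p1-p0)*i/n;D.append(np.round(r.inv().apply(pn-p)*1000,1).tolist());W.append(np.round(w/n,3).tolist())
        p=p+r.apply(np.array(D[-1])/1000);r=r*R.from_rotvec(W[-1])
    for k in range(0,n,8):print('{"delta_pos":',D[k:k+8],', "rotation":',W[k:k+8],'}')
    print('err mm',np.round((p-p1)*1000,2),'deg',np.degrees((r.inv()*r1).magnitude()).round(2))
    return p,r
E
python3 - <<'E'
from h import *
p,r=cur();print(p,r.as_euler('xyz'))
p1,r1=tgt(HEAD,-30,.12);print(p1,r1.as_euler('xyz'))
m=plan(np.array([.40,-.35,.30]),r,8)
plan(p1,r1,8,m)
E
```

```text
[ 0.17444905 -0.52142521  0.20507106] [-3.14150384e+00  7.13634411e-04 -1.24796720e+00]
[ 0.54433578 -0.16168134  0.17126857] [ 3.14159265  0.52359878 -1.68319553]
{"delta_pos": [[-11.4, -33.5, -11.9], [-11.4, -33.6, -11.8], [-11.4, -33.5, -11.9], [-11.3, -33.5, -11.8], [-11.4, -33.6, -11.9], [-11.4, -33.5, -11.8], [-11.4, -33.6, -11.9], [-11.4, -33.5, -11.8]] , "rotation": [[0.0, 0.0, 0.0], [0.0, 0.0, 0.0], [0.0, 0.0, 0.0], [0.0, 0.0, 0.0], [0.0, 0.0, 0.0], [0.0, 0.0, 0.0], [0.0, 0.0, 0.0], [0.0, 0.0, 0.0]] }
err mm [ 0.    0.02 -0.04] deg 0.0
{"delta_pos": [[-16.6, -24.6, 16.1], [-16.8, -23.4, 17.5], [-16.8, -22.3, 18.9], [-16.7, -21.2, 20.3], [-16.5, -20.0, 21.6], [-16.1, -18.8, 23.0], [-15.5, -17.6, 24.2], [-14.9, -16.5, 25.4]] , "rotation": [[0.014, -0.064, 0.053], [0.014, -0.064, 0.053], [0.014, -0.064, 0.053], [0.014, -0.064, 0.053], [0.014, -0.064, 0.053], [0.014, -0.064, 0.053], [0.014, -0.064, 0.053], [0.014, -0.064, 0.053]] }
err mm [0.05 0.03 0.02] deg 0.19
```

```bash
python3 -m handwheel '{"delta_pos": [[-11.4,-33.5,-11.9],[-11.4,-33.6,-11.8],[-11.4,-33.5,-11.9],[-11.3,-33.5,-11.8],[-11.4,-33.6,-11.9],[-11.4,-33.5,-11.8],[-11.4,-33.6,-11.9],[-11.4,-33.5,-11.8]], "rotation": [[0,0,0],[0,0,0],[0,0,0],[0,0,0],[0,0,0],[0,0,0],[0,0,0],[0,0,0]], "claw": [-1,-1,-1,-1,-1,-1,-1,-1]}'
python3 - <<'E'
from h import *
p1,r1=tgt(HEAD,-30,.12);plan(p1,r1,8)
E
```

```text
time: 1.3
tool_pos: [0.4008, -0.3493, 0.3007]
ee_rot: [3.142, -0.0, -1.248]
wrist_force: [-0.7, 0.2, -0.4]
width: 0.0938
{"delta_pos": [[-16.6, -24.5, 16.2], [-16.7, -23.3, 17.5], [-16.8, -22.2, 19.0], [-16.6, -21.0, 20.3], [-16.4, -19.9, 21.7], [-16.0, -18.6, 23.0], [-15.5, -17.5, 24.3], [-14.7, -16.4, 25.4]] , "rotation": [[0.014, -0.064, 0.053], [0.014, -0.064, 0.053], [0.014, -0.064, 0.053], [0.014, -0.064, 0.053], [0.014, -0.064, 0.053], [0.014, -0.064, 0.053], [0.014, -0.064, 0.053], [0.014, -0.064, 0.053]] }
err mm [-0.02 -0.01 -0.  ] deg 0.23
```

```bash
python3 -m handwheel '{"delta_pos": [[-16.6,-24.6,16.1],[-16.8,-23.4,17.5],[-16.8,-22.3,18.9],[-16.7,-21.2,20.3],[-16.5,-20.0,21.6],[-16.1,-18.8,23.0],[-15.5,-17.6,24.2],[-14.9,-16.5,25.4]], "rotation": [[0.014,-0.064,0.053],[0.014,-0.064,0.053],[0.014,-0.064,0.053],[0.014,-0.064,0.053],[0.014,-0.064,0.053],[0.014,-0.064,0.053],[0.014,-0.064,0.053],[0.014,-0.064,0.053]], "claw": [-1,-1,-1,-1,-1,-1,-1,-1]}'
python3 - <<'E'
from h import *
for _ in range(4):
    S=robot.snapshot("side");o=robot.get_obs();print(o["tool_pos"],o["ee_rot"],o["joint_positions"])
cv2.imwrite("pics/s2.png",S["color"][:,:,::-1])
T=robot.snapshot("top");cv2.imwrite("pics/t2.png",T["color"][:,:,::-1])
p1,r1=tgt(HEAD,-30,.0);plan(p1,r1,8)
E
```

```text
time: 2.3
tool_pos: [0.5451, -0.1613, 0.1709]
ee_rot: [3.14, 0.522, -1.684]
wrist_force: [0.4, -0.2, -0.1]
width: 0.0936
[ 0.54478064 -0.15884998  0.1672752 ] [ 3.1337424   0.5272201  -1.68748104] [-0.65623516  0.28104633  1.31582387  0.45646528  1.81583261  1.08034494]
[ 0.54357836 -0.16028619  0.16806336] [ 3.13391091  0.52347478 -1.68415269] [-0.65723157  0.27974049  1.31454519  0.45234598  1.81813398  1.07672887]
[ 0.54362326 -0.16140466  0.16974787] [ 3.13673369  0.52087158 -1.68233524] [-0.65808326  0.27801031  1.31239349  0.4511283   1.81907125  1.07577591]
[ 0.54400417 -0.16213119  0.1712063 ] [ 3.13965941  0.51926084 -1.68134154] [-0.65867496  0.27658436  1.31067256  0.45105755  1.8192547   1.07571799]
{"delta_pos": [[-0.1, -0.0, 15.2], [-0.1, -0.0, 15.1], [-0.1, -0.0, 15.2], [-0.1, -0.0, 15.1], [-0.0, -0.0, 15.2], [-0.1, -0.0, 15.1], [0.0, -0.0, 15.2], [0.0, -0.0, 15.1]] , "rotation": [[0.0, -0.001, 0.0], [0.0, -0.001, 0.0], [0.0, -0.001, 0.0], [0.0, -0.001, 0.0], [0.0, -0.001, 0.0], [0.0, -0.001, 0.0], [0.0, -0.001, 0.0], [0.0, -0.001, 0.0]] }
err mm [-0.03 -0.01  0.05] deg 0.2
```

View pics/s2.png

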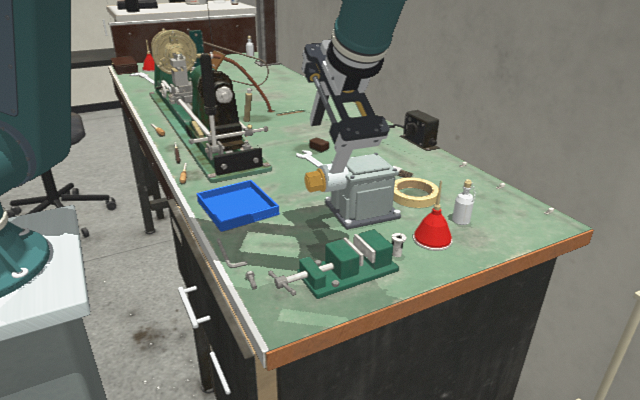

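View pics/t2.png

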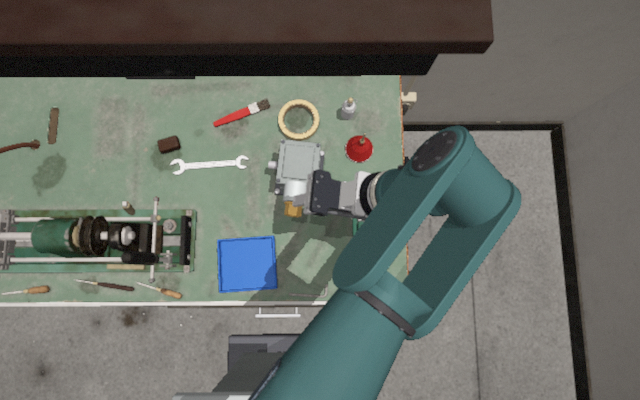

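The side view shows the gripper leaning over the plug, with the brass head at (316,181), and the top view agrees, with the head at (292,210). Now down along tool z.

```bash
python3 -m handwheel '{"delta_pos": [[0,0,20],[0,0,20],[0,0,20],[0,0,20],[0,0,15],[0,0,12],[0,0,8],[0,0,5]], "rotation": [[0,0,0],[0,0,0],[0,0,0],[0,0,0],[0,0,0],[0,0,0],[0,0,0],[0,0,0]], "claw": [-1,-1,-1,-1,-1,-1,-1,-1]}'
python3 - <<'E'
from h import *
for _ in range(2):S=robot.snapshot("side")
o=robot.get_obs();print(o["tool_pos"],tgt(HEAD,-30)[0],o["ee_rot"],o["wrist_force"])
T=robot.snapshot("top")
crop(S,(330,180),130,6,"pics/s3.png");crop(T,(295,200),130,6,"pics/t3.png")
E
```

```text
time: 3.55
tool_pos: [0.551, -0.1026, 0.0672]
ee_rot: [3.141, 0.52, -1.682]
wrist_force: [0.2, 0.6, -0.1]
width: 0.0943
[ 0.55079453 -0.10240758  0.06704634] [ 0.55106555 -0.10205995  0.06734552] [ 3.14012475  0.52016647 -1.68214004] [-0.79078178 -0.37299765 -0.47832809]
```

View pics/s3.png

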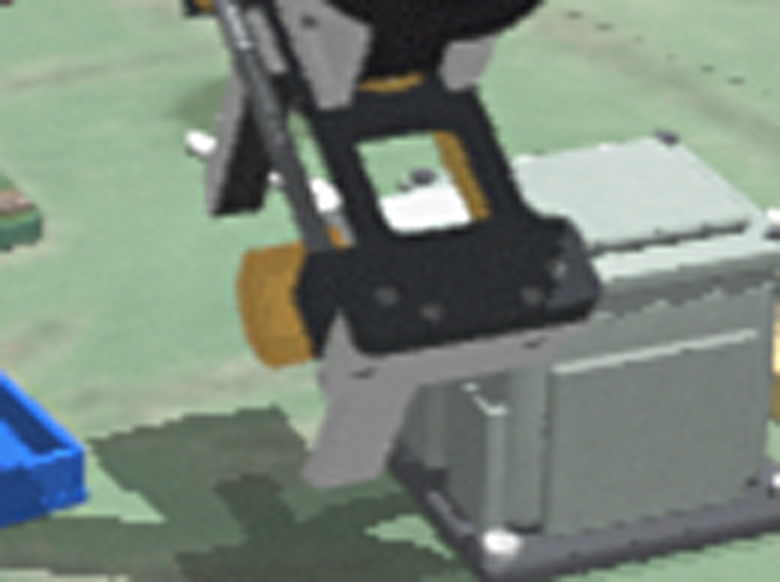

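View pics/t3.png

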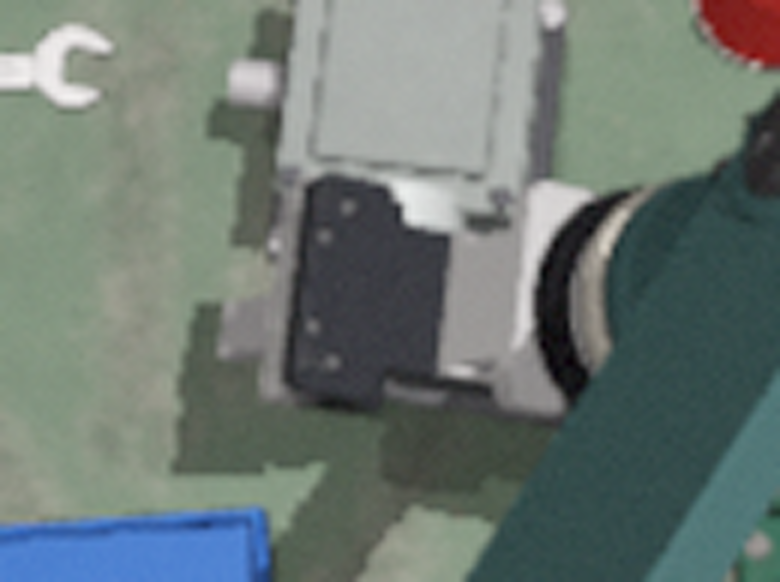

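The jaws straddle the head: the near finger is at about (362,170) in the full side image, with the brass visible behind it. No contact force. I'll close.

```bash
python3 -m handwheel '{"delta_pos": [[0,0,0],[0,0,0],[0,0,0],[0,0,0],[0,0,0],[0,0,0],[0,0,0],[0,0,0]], "rotation": [[0,0,0],[0,0,0],[0,0,0],[0,0,0],[0,0,0],[0,0,0],[0,0,0],[0,0,0]], "claw": [1,1,1,1,1,1,1,1]}'
python3 - <<'E'
from h import *
o=robot.get_obs();print(o["tool_pos"],o["ee_rot"],o["wrist_force"],o["wrist_torque"],o["width"])
E
```

```text
time: 4.7
tool_pos: [0.5509, -0.1024, 0.0676]
ee_rot: [3.141, 0.52, -1.682]
wrist_force: [-1.1, 0.4, 0.8]
width: 0.0315
[ 0.55087047 -0.10243163  0.06756694] [ 3.14060519  0.52039005 -1.68191807] [-1.09557792  0.41044987  0.76221835] [0.06570567 0.09310774 0.09990973] 0.03151330116970535
```

Width is 31.5 mm, so it's square on the flats. Now turning 60° with the matching lead of 3.3 mm.

```bash
python3 -m handwheel '{"delta_pos": [[2.5,0.4,-0.2],[2.5,0.4,-0.1],[2.5,0.4,-0.2],[2.5,0.4,-0.2],[2.5,0.4,-0.1],[2.5,0.4,-0.2],[2.5,0.4,-0.2],[2.5,0.4,-0.1]], "rotation": [[0,0.131,0],[0,0.131,0],[0,0.131,0],[0,0.131,0],[0,0.131,0],[0,0.131,0],[0,0.131,0],[0,0.131,0]], "claw": [1,1,1,1,1,1,1,1]}'
python3 - <<'E'
from h import *
T=robot.snapshot("top");S=robot.snapshot("side")
o=robot.get_obs();print(o["tool_pos"],tgt(HEAD-U*.0033,30)[0],o["ee_rot"],o["wrist_force"],o["wrist_torque"],o["width"],o["joint_positions"])
crop(S,(330,180),130,6,"pics/s4.png")
E
```

```text
time: 5.7
tool_pos: [0.546, -0.1207, 0.0677]
ee_rot: [-3.141, -0.531, -1.681]
wrist_force: [0.0, -0.0, -2.6]
width: 0.032
[ 0.54583211 -0.11945025  0.06682908] [ 0.54565528 -0.12056992  0.06734552] [ 3.13882985 -0.5299505  -1.67592789] [0.18121691 0.58646466 1.04618999] [ 0.32365166  0.03423866 -0.07327839] 0.03210793053755036 [ 1.97262282e-04  2.36792757e-01  1.58070103e+00 -5.33633599e-01
  1.41364457e+00  1.78651204e+00]
```

View pics/s4.png

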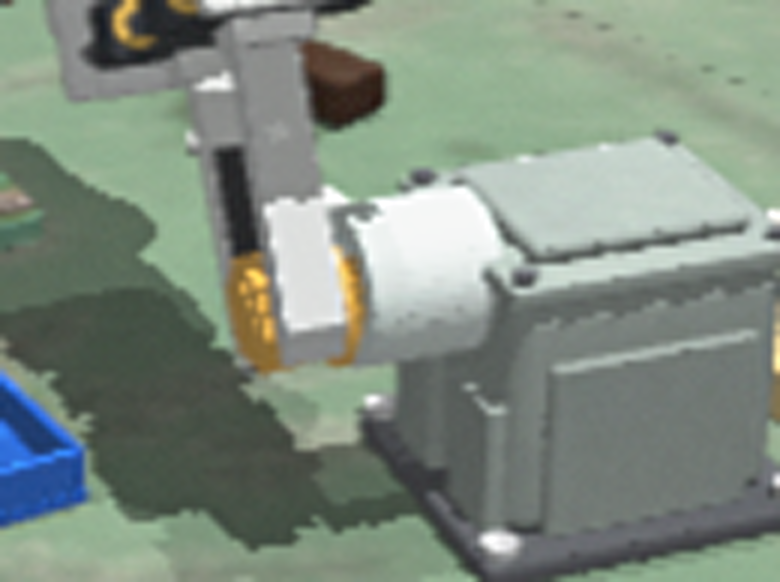

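The turn went through with hardly any force, and the pads are still on the head. Regrip: open, then turn back 60° about the plug axis.

```bash
python3 -m handwheel '{"delta_pos": [[0,0,0],[0,0,0],[0,0,0],[0,0,0],[0,0,0],[0,0,0],[0,0,0],[0,0,0]], "rotation": [[0,0,0],[0,0,0],[0,0,0],[0,0,0],[0,0,0],[0,0,0],[0,0,0],[0,0,0]], "claw": [-1,-1,-1,-1,-1,-1,-1,-1]}'
python3 - <<'E'
from h import *
print(cur()[0],tgt(HEAD-U*.0033,30)[0],cur()[1].as_euler('xyz'))
plan(*tgt(HEAD-U*.0033,-30),8)
E
python3 -m handwheel '{"delta_pos": [[-2.5,0,-0.2],[-2.5,0,-0.1],[-2.5,0,-0.2],[-2.5,0,-0.2],[-2.5,0,-0.1],[-2.5,0,-0.2],[-2.5,0,-0.2],[-2.5,0,-0.1]], "rotation": [[0,-0.131,0],[0,-0.131,0],[0,-0.131,0],[0,-0.131,0],[0,-0.131,0],[0,-0.131,0],[0,-0.131,0],[0,-0.131,0]], "claw": [-1,-1,-1,-1,-1,-1,-1,-1]}'
python3 - <<'E'
from h import *
for i in range(3):S=robot.snapshot("side")
o=robot.get_obs();print(o["tool_pos"],tgt(HEAD-U*.0033,-30)[0],o["ee_rot"],o["wrist_force"])
crop(S,(330,180),130,6,"pics/s5.png")
E
```

```text
time: 6.8
tool_pos: [0.5457, -0.1212, 0.0674]
ee_rot: [3.141, -0.528, -1.681]
wrist_force: [0.4, -0.8, -0.3]
width: 0.0939
[ 0.54565085 -0.12124029  0.06739782] [ 0.54565528 -0.12056992  0.06734552] [ 3.14067707 -0.52795059 -1.68108756]
{"delta_pos": [[-2.1, 0.0, -1.2], [-2.3, 0.0, -1.0], [-2.4, 0.0, -0.6], [-2.4, 0.0, -0.3], [-2.5, 0.0, -0.0], [-2.4, 0.0, 0.3], [-2.4, 0.0, 0.6], [-2.3, 0.0, 0.9]] , "rotation": [[0.0, -0.131, 0.0], [0.0, -0.131, 0.0], [0.0, -0.131, 0.0], [0.0, -0.131, 0.0], [0.0, -0.131, 0.0], [0.0, -0.131, 0.0], [0.0, -0.131, 0.0], [0.0, -0.131, 0.0]] }
err mm [0.04 0.01 0.06] deg 0.23
time: 7.8
tool_pos: [0.5481, -0.1027, 0.068]
ee_rot: [-3.141, 0.523, -1.681]
wrist_force: [0.3, 0.1, 0.6]
width: 0.0937
[ 0.54710309 -0.10351255  0.06603696] [ 0.54778637 -0.10168981  0.06734552] [ 3.13770839  0.51922275 -1.68621084] [-0.40733343  0.41582161  0.12224113]
```

View pics/s5.png

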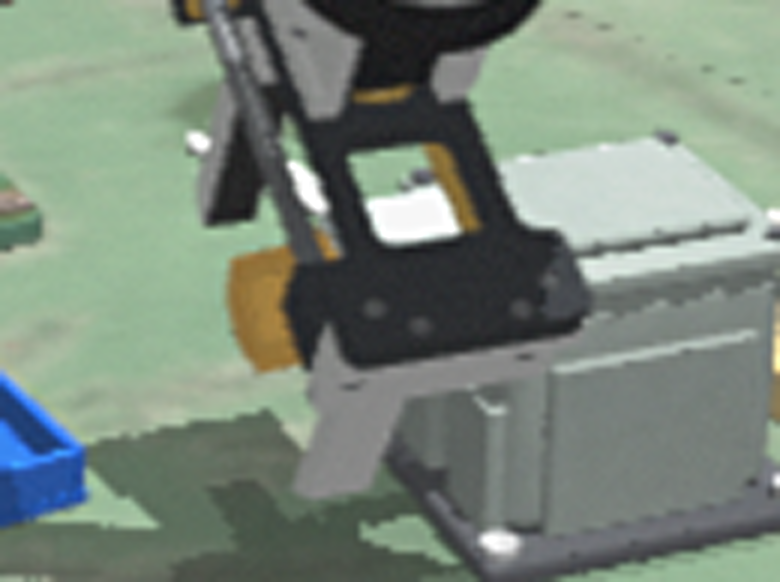

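The fingers are open and back at lean -30, with the head at (275,315) in the crop, about 3 mm out. Close again. I'll keep turning past 100° in this one grip so I don't let go of it unsure whether it is free.

```bash
python3 -m handwheel '{"delta_pos": [[0,0,0],[0,0,0],[0,0,0],[0,0,0],[0,0,0],[0,0,0],[0,0,0],[0,0,0]], "rotation": [[0,0,0],[0,0,0],[0,0,0],[0,0,0],[0,0,0],[0,0,0],[0,0,0],[0,0,0]], "claw": [1,1,1,1,1,1,1,1]}'
python3 -m handwheel '{"delta_pos": [[2.5,0.4,-0.2],[2.5,0.4,-0.1],[2.5,0.4,-0.2],[2.5,0.5,-0.2],[2.5,0.4,-0.1],[2.5,0.4,-0.2],[2.5,0.4,-0.2],[2.5,0.4,-0.1]], "rotation": [[0,0.131,0],[0,0.131,0],[0,0.131,0],[0,0.131,0],[0,0.131,0],[0,0.131,0],[0,0.131,0],[0,0.131,0]], "claw": [1,1,1,1,1,1,1,1]}'
python3 - <<'E'
from h import *
o=robot.get_obs();print(o["tool_pos"],tgt(HEAD-U*.0066,30)[0],o["ee_rot"],o["wrist_force"],o["wrist_torque"],o["width"],o["joint_positions"])
E
```

```text
time: 8.95
tool_pos: [0.5477, -0.1022, 0.0675]
ee_rot: [3.141, 0.52, -1.682]
wrist_force: [0.1, -0.3, 1.7]
width: 0.032
time: 9.95
tool_pos: [0.5431, -0.1203, 0.0679]
ee_rot: [-3.14, -0.531, -1.682]
wrist_force: [0.1, -0.6, -1.1]
width: 0.0316
[ 0.54307518 -0.1203006   0.06794103] [ 0.5423761  -0.12019978  0.06734552] [-3.139791   -0.53074866 -1.68180061] [ 0.11266867 -0.56037313 -1.09690489] [ 0.47866395 -0.02357527 -0.03556857] 0.031571112028104226 [-7.81260231e-04  2.28968438e-01  1.58817699e+00 -5.34849577e-01
  1.41207702e+00  1.79075038e+00]
```

```bash
python3 -m handwheel '{"delta_pos": [[1.5,0.2,-0.1],[1.5,0.3,-0.1],[1.5,0.2,0],[1.5,0.3,-0.1],[0,0,0],[0,0,0],[0,0,0],[0,0,0]], "rotation": [[0,0.079,0],[0,0.079,0],[0,0.079,0],[0,0.079,0],[0,0,0],[0,0,0],[0,0,0],[0,0,0]], "claw": [1,1,1,1,1,1,1,1]}'
python3 - <<'E'
from h import *
o=robot.get_obs();print(o["tool_pos"],tgt(HEAD-U*.0076,48)[0],o["ee_rot"],o["wrist_force"],o["wrist_torque"],o["width"],o["joint_positions"])
E
```

```text
time: 10.95
tool_pos: [0.5412, -0.125, 0.0711]
ee_rot: [-3.141, -0.841, -1.682]
wrist_force: [1.6, 4.7, -0.1]
width: 0.0316
[ 0.54119262 -0.12501177  0.07105417] [ 0.54086425 -0.12467822  0.07108652] [-3.14131935 -0.84145085 -1.68166137] [ 1.57317908  4.70852924 -0.05575434] [ 1.05457405 -0.15906912  0.22949769] 0.0315847491219835 [ 0.13548844  0.34296787  1.58881927 -0.81063144  1.50524642  2.000147  ]
```

About 138° of turn and 7.6 mm out so far. Now a light pull test, 2.4 mm in small steps, watching the force.

```bash
python3 -m handwheel '{"delta_pos": [[0,0.4,0],[0,0.4,0],[0,0.4,0],[0,0.4,0],[0,0.4,0],[0,0.4,0],[0,0,0],[0,0,0]], "rotation": [[0,0,0],[0,0,0],[0,0,0],[0,0,0],[0,0,0],[0,0,0],[0,0,0],[0,0,0]], "claw": [1,1,1,1,1,1,1,1]}'
python3 - <<'E'
from h import *
o=robot.get_obs();p,r=cur();g=p+r.apply([0,0,-.019]);print('out',-(g-HEAD)@U*1000,'Fax',o["wrist_force"]@U,o["wrist_force"],o["wrist_torque"])
E
```

```text
time: 11.95
tool_pos: [0.5407, -0.1251, 0.0713]
ee_rot: [-3.137, -0.842, -1.682]
wrist_force: [6.7, 2.4, -2.9]
width: 0.0315
out 7.786167339733183 Fax 6.342376883160485 [ 6.65738755  2.43397876 -2.91684183] [ 1.00954259 -0.68621779  0.96087604]
```

The plug moved only about 0.5 mm and resists with about 6 N, so the thread still holds. I'll back the pull off, then open. It is safe to regrip while held.

```bash
python3 -m handwheel '{"delta_pos": [[0,-0.8,0],[0,-0.8,0],[0,-0.6,0],[0,0,0],[0,0,0],[0,0,0],[0,0,0],[0,0,0]], "rotation": [[0,0,0],[0,0,0],[0,0,0],[0,0,0],[0,0,0],[0,0,0],[0,0,0],[0,0,0]], "claw": [1,1,1,1,1,1,1,1]}'
python3 -m handwheel '{"delta_pos": [[0,0,0],[0,0,0],[0,0,0],[0,0,0],[0,0,0],[0,0,0],[0,0,0],[0,0,0]], "rotation": [[0,0,0],[0,0,0],[0,0,0],[0,0,0],[0,0,0],[0,0,0],[0,0,0],[0,0,0]], "claw": [-1,-1,-1,-1,-1,-1,-1,-1]}'
python3 - <<'E'
from h import *
o=robot.get_obs();p,r=cur();print(p,tgt(HEAD-U*.0076,48)[0],o["ee_rot"],o["wrist_force"])
E
```

```text
time: 12.95
tool_pos: [0.5409, -0.1252, 0.0713]
ee_rot: [3.141, -0.843, -1.681]
wrist_force: [0.6, 5.0, 0.2]
width: 0.0316
time: 13.95
tool_pos: [0.5407, -0.1254, 0.0713]
ee_rot: [3.14, -0.844, -1.681]
wrist_force: [-0.2, -0.6, 0.7]
width: 0.0941
[ 0.54066615 -0.12536222  0.07125418] [ 0.54086425 -0.12467822  0.07108652] [ 3.14037325 -0.84399888 -1.68071001] [-0.22806124 -0.59572265  0.6637159 ]
```

```bash
python3 -m handwheel '{"delta_pos": [[-2.5,0,-0.2],[-2.5,0,-0.1],[-2.5,0,-0.2],[-2.5,0,-0.2],[-2.5,0,-0.1],[-2.5,0,-0.2],[-2.5,0,-0.2],[-2.5,0,-0.1]], "rotation": [[0,-0.131,0],[0,-0.131,0],[0,-0.131,0],[0,-0.131,0],[0,-0.131,0],[0,-0.131,0],[0,-0.131,0],[0,-0.131,0]], "claw": [-1,-1,-1,-1,-1,-1,-1,-1]}'
python3 - <<'E'
from h import *
S=robot.snapshot("side");S=robot.snapshot("side");T=robot.snapshot("top")
o=robot.get_obs();p,r=cur();print(p,tgt(HEAD-U*.0076,-12)[0],o["ee_rot"],o["wrist_force"])
crop(S,(330,180),130,6,"pics/s6.png");crop(T,(295,200),130,6,"pics/t6.png")
E
```

```text
time: 14.95
tool_pos: [0.5429, -0.1075, 0.066]
ee_rot: [-3.141, 0.207, -1.681]
wrist_force: [0.7, -0.0, -0.2]
width: 0.0941
[ 0.54215784 -0.10890868  0.06471002] [ 0.54289104 -0.10672217  0.0652152 ] [ 3.13949739  0.20249869 -1.68525559] [ 0.08956413 -0.46951173  0.74645648]
```

View pics/s6.png

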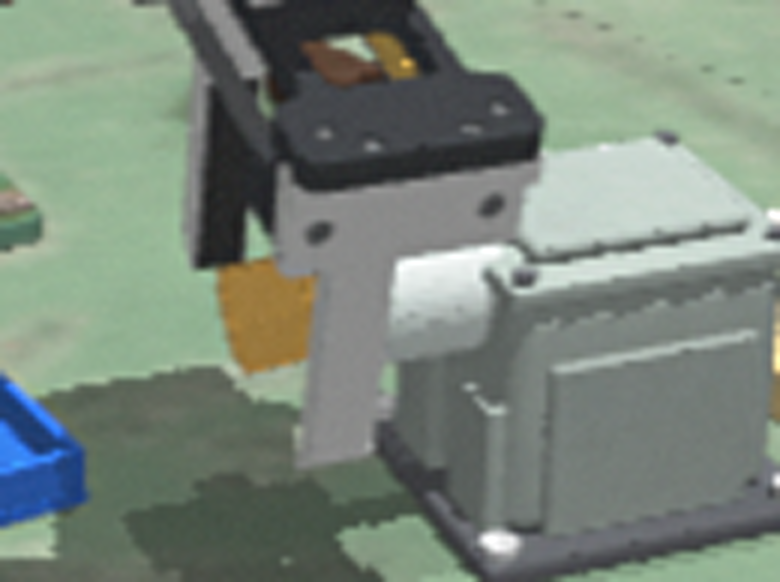

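The plug has kept its place, with the head at (265,315) in the crop. Close, then turn 30° more, slowly.

```bash
python3 -m handwheel '{"delta_pos": [[0,0,0],[0,0,0],[0,0,0],[0,0,0],[0,0,0],[0,0,0],[0,0,0],[0,0,0]], "rotation": [[0,0,0],[0,0,0],[0,0,0],[0,0,0],[0,0,0],[0,0,0],[0,0,0],[0,0,0]], "claw": [1,1,1,1,1,1,1,1]}'
python3 -m handwheel '{"delta_pos": [[1.2,0.2,0],[1.2,0.2,0],[1.2,0.2,-0.1],[1.2,0.2,0],[0,0,0],[0,0.8,0],[0,0.8,0],[0,0,0]], "rotation": [[0,0.065,0],[0,0.065,0],[0,0.065,0],[0,0.065,0],[0,0,0],[0,0,0],[0,0,0],[0,0,0]], "claw": [1,1,1,1,1,1,1,1]}'
python3 - <<'E'
from h import *
o=robot.get_obs();p,r=cur();g=p+r.apply([0,0,-.019]);print('out',-(g-HEAD)@U*1000,'Fax',o["wrist_force"]@U,o["wrist_force"],o["wrist_torque"],o["ee_rot"])
E
```

```text
time: 16.1
tool_pos: [0.5427, -0.1071, 0.0652]
ee_rot: [3.141, 0.204, -1.682]
wrist_force: [0.2, 1.5, -0.3]
width: 0.0323
time: 17.1
tool_pos: [0.5405, -0.1119, 0.0651]
ee_rot: [-3.14, -0.055, -1.682]
wrist_force: [2.7, 2.4, 0.3]
width: 0.0325
out 9.404151910733502 Fax 2.3827558668100717 [2.66653249 2.3800288  0.34999344] [ 0.48019566 -0.62629009  0.1083433 ] [-3.14040941 -0.05495871 -1.68228926]
```

```bash
python3 -m handwheel '{"delta_pos": [[1.2,0.2,0],[1.2,0.2,0],[1.2,0.2,-0.1],[1.2,0.2,0],[0,0,0],[0,0,0],[0,0,0],[0,0,0]], "rotation": [[0,0.065,0],[0,0.065,0],[0,0.065,0],[0,0.065,0],[0,0,0],[0,0,0],[0,0,0],[0,0,0]], "claw": [1,1,1,1,1,1,1,1]}'
python3 - <<'E'
from h import *
o=robot.get_obs();p,r=cur();g=p+r.apply([0,0,-.019]);print('out',-(g-HEAD)@U*1000,'Fax',o["wrist_force"]@U,o["wrist_force"],o["wrist_torque"],o["ee_rot"])
E
python3 -m handwheel '{"delta_pos": [[0,0.5,0],[0,0.5,0],[0,0.5,0],[0,0.5,0],[0,0.5,0],[0,0.5,0],[0,0,0],[0,0,0]], "rotation": [[0,0,0],[0,0,0],[0,0,0],[0,0,0],[0,0,0],[0,0,0],[0,0,0],[0,0,0]], "claw": [1,1,1,1,1,1,1,1]}'
python3 - <<'E'
from h import *
o=robot.get_obs();p,r=cur();g=p+r.apply([0,0,-.019]);print('out',-(g-HEAD)@U*1000,'Fax',o["wrist_force"]@U,o["wrist_force"],o["wrist_torque"],o["ee_rot"])
E
```

```text
time: 18.1
tool_pos: [0.5381, -0.1163, 0.0655]
ee_rot: [3.14, -0.315, -1.682]
wrist_force: [-0.8, 4.0, 1.1]
width: 0.032
out 11.250561899027891 Fax -1.2383849270538083 [-0.79619896  3.98715575  1.07063149] [0.87146313 0.07222889 0.06367475] [ 3.1401816  -0.31488232 -1.68201104]
time: 19.1
tool_pos: [0.5354, -0.1162, 0.0658]
ee_rot: [3.141, -0.316, -1.682]
wrist_force: [0.8, 0.8, 0.6]
width: 0.032
out 13.972245251844747 Fax 0.6970702464585702 [0.79347782 0.81489322 0.59577667] [ 0.24505374 -0.22199624  0.0283015 ] [ 3.14077757 -0.3164497  -1.68156325]
```

It's free: at ~168° it followed a 3 mm pull to 14 mm out with under 1 N. Drawing it straight out.

```bash
python3 -m handwheel '{"delta_pos": [[0,2,0],[0,3,0],[0,3,0],[0,4,0],[0,4,0],[0,4,0],[0,4,0],[0,3,0]], "rotation": [[0,0,0],[0,0,0],[0,0,0],[0,0,0],[0,0,0],[0,0,0],[0,0,0],[0,0,0]], "claw": [1,1,1,1,1,1,1,1]}'
python3 -m handwheel '{"delta_pos": [[0,4,0],[0,5,0],[0,5,0],[0,5,0],[0,4,0],[0,2,0],[0,0,0],[0,0,0]], "rotation": [[0,0,0],[0,0,0],[0,0,0],[0,0,0],[0,0,0],[0,0,0],[0,0,0],[0,0,0]], "claw": [1,1,1,1,1,1,1,1]}'
python3 - <<'E'
from h import *
S=robot.snapshot("side");T=robot.snapshot("top")
o=robot.get_obs();p,r=cur();g=p+r.apply([0,0,-.019]);print('out',-(g-HEAD)@U*1000,g,o["wrist_force"],o["width"],o["ee_rot"])
crop(S,(310,190),130,6,"pics/s7.png");crop(T,(285,220),130,6,"pics/t7.png")
# tray floor / walls
gp=np.array([.4205,-.0045,.0275]);yt=np.radians(3.5)
gp=np.array([.4365,-.0037,0])-.016*np.array([np.cos(yt),np.sin(yt),0]);gp[2]=.11
print(gp);m=plan(*tgt(gp,0,0,yt),16)
gp[2]=.027;print(tgt(gp,0,0,yt)[0])
E
```

```text
time: 20.1
tool_pos: [0.5084, -0.113, 0.0657]
ee_rot: [3.141, -0.316, -1.681]
wrist_force: [0.4, 0.4, -0.9]
width: 0.0322
time: 21.1
tool_pos: [0.4839, -0.1103, 0.0657]
ee_rot: [3.141, -0.316, -1.681]
wrist_force: [-0.4, 0.5, -2.2]
width: 0.032
out 65.82589786122706 [ 0.48455393 -0.10443167  0.08371207] [ 0.43260942 -0.08344171 -1.39534421] 0.032330565374367064 [ 3.14079012 -0.31602062 -1.68143806]
[ 0.42052984 -0.00467678  0.11      ]
{"delta_pos": [[-5.3, 4.7, -3.4], [-5.5, 4.6, -3.3], [-5.5, 4.5, -3.2], [-5.7, 4.5, -3.1], [-5.8, 4.4, -3.0], [-5.9, 4.3, -2.9], [-6.0, 4.2, -2.8], [-6.1, 4.2, -2.6]] , "rotation": [[0.002, -0.02, -0.011], [0.002, -0.02, -0.011], [0.002, -0.02, -0.011], [0.002, -0.02, -0.011], [0.002, -0.02, -0.011], [0.002, -0.02, -0.011], [0.002, -0.02, -0.011], [0.002, -0.02, -0.011]] }
{"delta_pos": [[-6.2, 4.1, -2.6], [-6.3, 4.1, -2.4], [-6.3, 3.9, -2.4], [-6.5, 3.9, -2.1], [-6.6, 3.8, -2.1], [-6.6, 3.8, -2.0], [-6.7, 3.6, -1.8], [-6.8, 3.6, -1.7]] , "rotation": [[0.002, -0.02, -0.011], [0.002, -0.02, -0.011], [0.002, -0.02, -0.011], [0.002, -0.02, -0.011], [0.002, -0.02, -0.011], [0.002, -0.02, -0.011], [0.002, -0.02, -0.011], [0.002, -0.02, -0.011]] }
err mm [0.02 0.   0.01] deg 0.48
[ 0.42052984 -0.00467678  0.008     ]
```

View pics/s7.png

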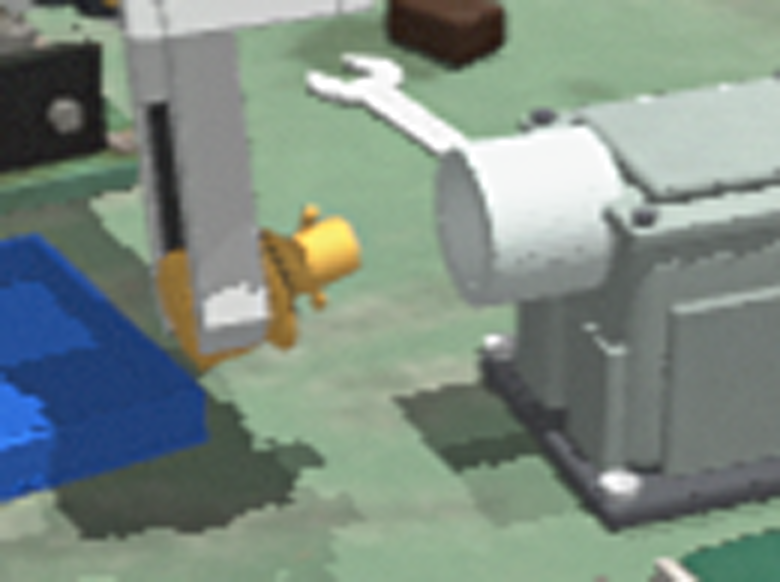

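View pics/t7.png

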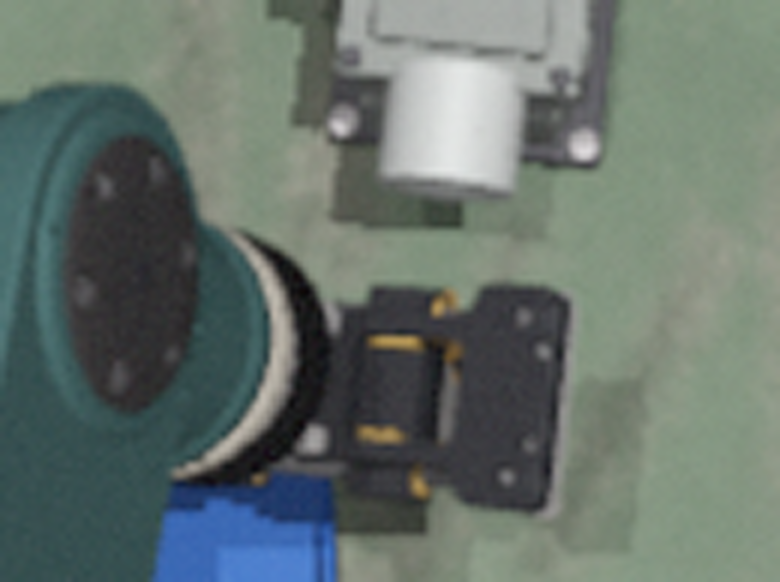

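The plug is out and held level: the shank tip is at (355,245) in the side crop, with the port mouth clear at (465,225). Carrying it to above the tray, turning the gripper upright.

```bash
python3 -m handwheel '{"delta_pos": [[-5.3,4.7,-3.4],[-5.5,4.6,-3.3],[-5.5,4.5,-3.2],[-5.7,4.5,-3.1],[-5.8,4.4,-3.0],[-5.9,4.3,-2.9],[-6.0,4.2,-2.8],[-6.1,4.2,-2.6]], "rotation": [[0.002,-0.02,-0.011],[0.002,-0.02,-0.011],[0.002,-0.02,-0.011],[0.002,-0.02,-0.011],[0.002,-0.02,-0.011],[0.002,-0.02,-0.011],[0.002,-0.02,-0.011],[0.002,-0.02,-0.011]], "claw": [1,1,1,1,1,1,1,1]}'
python3 -m handwheel '{"delta_pos": [[-6.2,4.1,-2.6],[-6.3,4.1,-2.4],[-6.3,3.9,-2.4],[-6.5,3.9,-2.1],[-6.6,3.8,-2.1],[-6.6,3.8,-2.0],[-6.7,3.6,-1.8],[-6.8,3.6,-1.7]], "rotation": [[0.002,-0.02,-0.011],[0.002,-0.02,-0.011],[0.002,-0.02,-0.011],[0.002,-0.02,-0.011],[0.002,-0.02,-0.011],[0.002,-0.02,-0.011],[0.002,-0.02,-0.011],[0.002,-0.02,-0.011]], "claw": [1,1,1,1,1,1,1,1]}'
python3 - <<'E'
from h import *
for i in range(3):S=robot.snapshot("side")
T=robot.snapshot("top");o=robot.get_obs();p,r=cur()
yt=np.radians(3.5);gp=np.array([.42053,-.00468,.0285])
print(p,o["wrist_force"],o["width"],o["ee_rot"]);plan(*tgt(gp,0,0,yt),8)
crop(S,(250,180),150,5,"pics/s8.png");crop(T,(260,250),150,5,"pics/t8.png")
E
```

```text
time: 22.2
tool_pos: [0.4519, -0.0571, 0.0784]
ee_rot: [3.136, -0.154, -1.591]
wrist_force: [-0.1, 0.1, -1.5]
width: 0.0321
time: 23.2
tool_pos: [0.4202, -0.0043, 0.0912]
ee_rot: [-3.138, 0.006, -1.503]
wrist_force: [1.2, 1.0, -1.3]
width: 0.0327
[ 0.42045428 -0.00472083  0.09110107] [-0.20725413 -0.54918121 -0.82474972] 0.032079428294100105 [-3.13774614  0.00442719 -1.50363488]
{"delta_pos": [[0.0, 0.0, 10.2], [0.1, 0.1, 10.2], [-0.0, -0.0, 10.2], [0.0, 0.0, 10.2], [0.0, 0.0, 10.2], [-0.0, 0.1, 10.2], [-0.0, 0.0, 10.2], [-0.1, 0.0, 10.2]] , "rotation": [[-0.0, 0.001, 0.001], [-0.0, 0.001, 0.001], [-0.0, 0.001, 0.001], [-0.0, 0.001, 0.001], [-0.0, 0.001, 0.001], [-0.0, 0.001, 0.001], [-0.0, 0.001, 0.001], [-0.0, 0.001, 0.001]] }
err mm [0.03 0.04 0.  ] deg 0.32
```

View pics/s8.png

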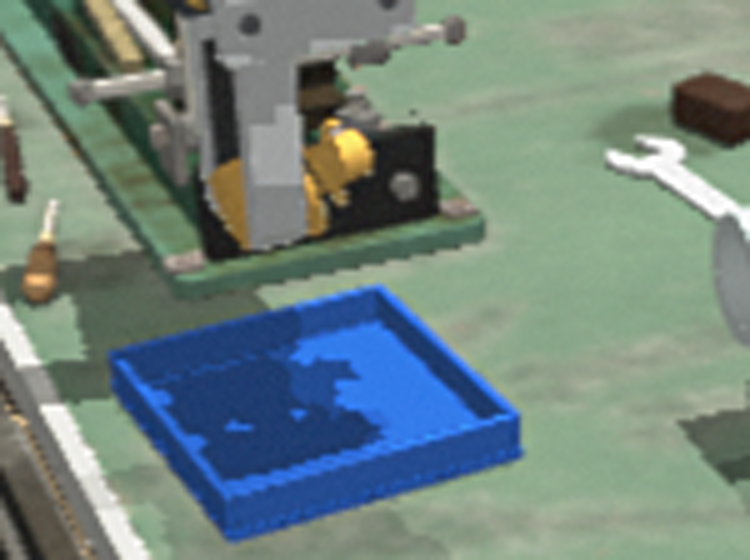

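View pics/t8.png

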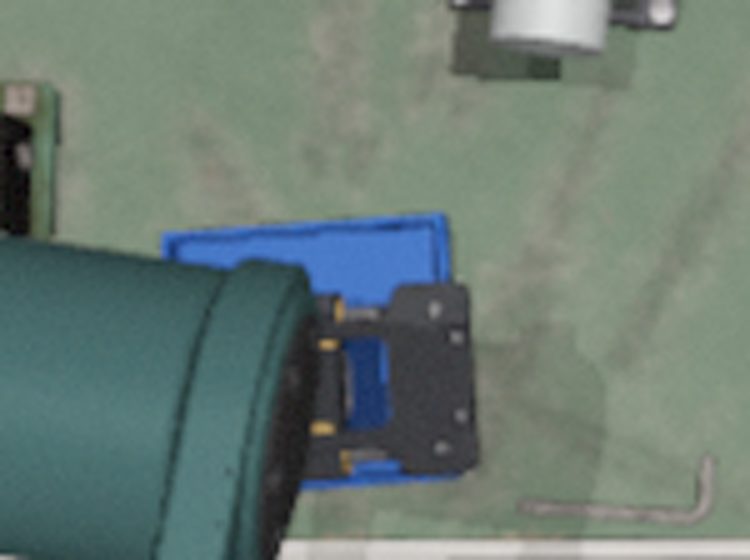

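In the side crop the plug's axis rises more steeply than the tray's x edges, so I'll check its tilt before lowering.

Run:
```python
from h import *
S=robot.snapshot("side");p,r=cur();g=p+r.apply([0,0,-.019]);u=r.apply([0,-1,0]);print(g,u)
off=np.array([175,124]);f=lambda q:(proj(S,q)-off)*5+2
print('head',f(g))
for t in(0,5,10,15,20):
    a=np.radians(t);d=u*np.cos(a)+np.array([0,0,np.sin(a)])
    print(t,'front',f(g-.012*d),'flange',f(g+.014*d),'tip',f(g+.044*d))
x,y=210,130;im=S["color"][y:y+60,x:x+60,::-1];cv2.imwrite("pics/s9.png",cv2.resize(im,None,fx=10,fy=10,interpolation=cv2.INTER_CUBIC))
```

```text
[ 0.42042243 -0.00481726  0.11003395] [0.99774088 0.06707909 0.00367893]
head [251.63913955 174.18926693]
0 front [220.88803153 181.07837458] flange [287.02703163 166.26139007] tip [361.13823438 149.65840935]
5 front [221.263118   183.64425393] flange [286.64079878 163.29448164] tip [360.1010159  140.42890009]
10 front [221.87009756 186.13460122] flange [285.98919674 160.4057224 ] tip [358.24880893 131.41032431]
15 front [222.70383169 188.53031971] flange [285.076504   157.61688378] tip [355.58927404 122.66901451]
20 front [223.7574267 190.8131292] flange [283.90894131 154.9491025 ] tip [352.13572555 114.27037267]
```

View pics/s9.png

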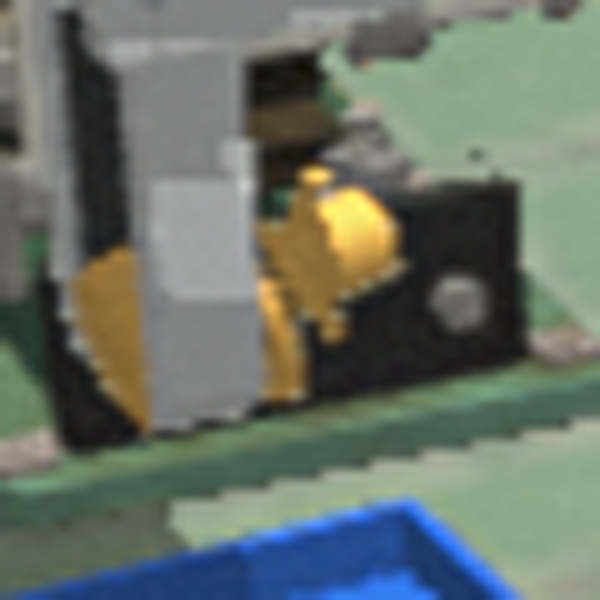

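The pins and tip lie near the expected level line, but the head front and flange are about 20–40 px (10x crop) lower, so the plug sits about 8–12° tip-up in the grip. I'll pitch the tool to level it about the grasp point and compare.

```bash
python3 -m handwheel '{"delta_pos": [[0,0.9,0],[0,0.8,-0.1],[0,0.8,-0.1],[0,0.8,-0.1],[0,0,0],[0,0,0],[0,0,0],[0,0,0]], "rotation": [[-0.044,0,0],[-0.044,0,0],[-0.044,0,0],[-0.044,0,0],[0,0,0],[0,0,0],[0,0,0],[0,0,0]], "claw": [1,1,1,1,1,1,1,1]}'
cat >> h.py <<'E'
def look(name):
    S=robot.snapshot("side");p,r=cur();g=p+r.apply([0,0,-.019]);c=proj(S,g).astype(int);x,y=c[0]-30,c[1]-25
    im=cv2.resize(S["color"][y:y+60,x:x+60,::-1],None,fx=10,fy=10,interpolation=cv2.INTER_CUBIC).copy()
    u=np.array([np.cos(np.radians(3.5)),np.sin(np.radians(3.5)),0])
    q=lambda P:((proj(S,P)-[x,y]+.5)*10)
    print({k:q(g+v*u).round(0).tolist() for k,v in(('front',-.012),('head',0),('flange',.014),('tip',.044))},g,'z px/mm',(q(g)-q(g+[0,0,.001])).round(2))
    v=np.array([-u[1],u[0],0]);th=np.linspace(0,6.3,40)
    for X,rr in((-.012,.0185),(.016,.022)):  # reference circles of a level plug, for comparison by eye
        pts=np.array([q(g+X*u+rr*(np.cos(t)*v+np.sin(t)*np.array([0,0,1]))) for t in th]).astype(int);cv2.polylines(im,[pts],False,(255,0,255),1)
    cv2.line(im,tuple(q(g-.012*u).astype(int)),tuple(q(g+.044*u).astype(int)),(255,0,255),1)
    cv2.imwrite(name,im)
E
python3 -c "
from h import *
look('pics/s10.png')"
```

```text
time: 24.45
tool_pos: [0.417, -0.0049, 0.0917]
ee_rot: [2.97, 0.005, -1.504]
wrist_force: [-0.7, -0.3, -1.4]
width: 0.0321
{'front': [252.0, 271.0], 'head': [313.0, 258.0], 'flange': [384.0, 242.0], 'tip': [533.0, 210.0]} [ 0.42030429 -0.00478487  0.11038978] z px/mm [0.46 4.94]
```

View pics/s10.png

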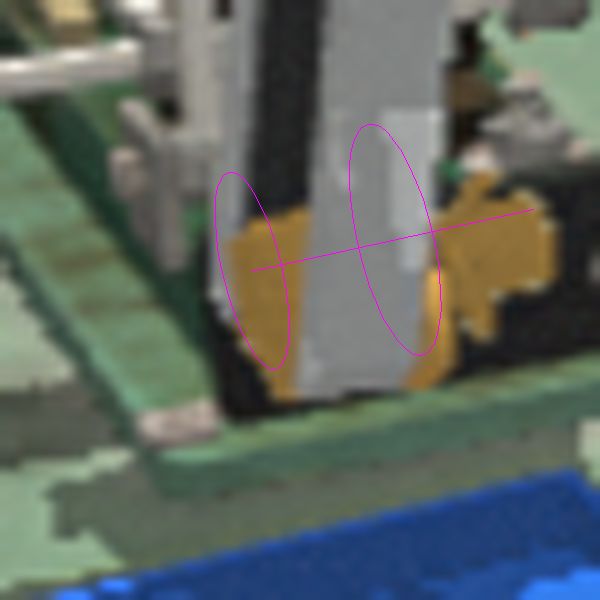

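Now the head's left edge and the flange rim run parallel to the level reference ellipses, so it's level within about 3°. The head sits about 5 mm lower in the grip than assumed (bottom at 395 against 370 px), so I expect contact at a grasp height near 0.032. Lowering to 0.04, then feeling.

```bash
python3 -m handwheel '{"delta_pos": [[0,-1.9,10.6],[0,-1.9,10.6],[0,-1.9,10.6],[0,-1.7,9.8],[0,-1.7,9.8],[0,-1.4,7.9],[0,-0.9,4.9],[0,-0.5,2.9]], "rotation": [[0,0,0],[0,0,0],[0,0,0],[0,0,0],[0,0,0],[0,0,0],[0,0,0],[0,0,0]], "claw": [1,1,1,1,1,1,1,1]}'
python3 -c "
from h import *
o=robot.get_obs();print(o['wrist_force']);look('pics/s11.png')"
```

```text
time: 25.5
tool_pos: [0.4174, -0.0045, 0.0232]
ee_rot: [2.969, 0.005, -1.503]
wrist_force: [1.2, 0.4, -1.1]
width: 0.0323
[ 1.15334259  0.36577552 -1.13003346]
{'front': [255.0, 278.0], 'head': [314.0, 264.0], 'flange': [382.0, 246.0], 'tip': [525.0, 210.0]} [ 0.42050676 -0.00440843  0.0416796 ] z px/mm [0.42 4.59]
```

View pics/s11.png

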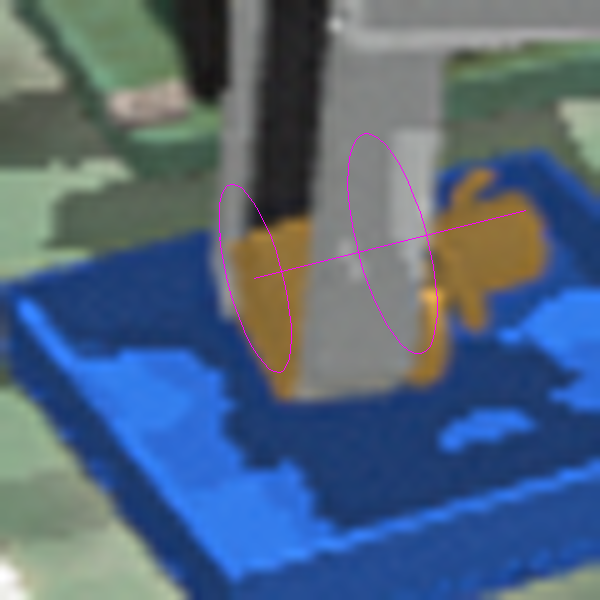

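In the tray with clearance, still level. Stepping down while watching the force.

```bash
python3 -m handwheel '{"delta_pos": [[0,-0.2,1],[0,-0.2,1],[0,-0.2,1],[0,-0.1,1],[0,-0.2,1],[0,-0.1,0.5],[0,0,0],[0,0,0]], "rotation": [[0,0,0],[0,0,0],[0,0,0],[0,0,0],[0,0,0],[0,0,0],[0,0,0],[0,0,0]], "claw": [1,1,1,1,1,1,1,1]}'
python3 -m handwheel '{"delta_pos": [[0,-0.1,0.5],[0,-0.1,0.5],[0,-0.1,0.5],[0,-0.1,0.5],[0,0,0],[0,0,0],[0,0,0],[0,0,0]], "rotation": [[0,0,0],[0,0,0],[0,0,0],[0,0,0],[0,0,0],[0,0,0],[0,0,0],[0,0,0]], "claw": [1,1,1,1,1,1,1,1]}'
python3 -c "
from h import *
o=robot.get_obs();p,r=cur();print(o['wrist_force'],o['wrist_torque'],p+r.apply([0,0,-.019]))"
```

```text
time: 26.55
tool_pos: [0.4175, -0.0045, 0.0178]
ee_rot: [2.969, 0.005, -1.504]
wrist_force: [0.1, -0.2, -1.5]
width: 0.0324
time: 27.55
tool_pos: [0.4175, -0.0045, 0.0158]
ee_rot: [2.969, 0.005, -1.504]
wrist_force: [-0.1, 0.1, -2.0]
width: 0.0323
[-0.1106712   0.1302294  -1.95591091] [-0.01147019 -0.16512725 -0.0756762 ] [ 0.42073163 -0.00437238  0.03450441]
```

```bash
python3 -m handwheel '{"delta_pos": [[0,-0.1,0.5],[0,-0.1,0.5],[0,-0.1,0.5],[0,-0.1,0.5],[0,0,0],[0,0,0],[0,0,0],[0,0,0]], "rotation": [[0,0,0],[0,0,0],[0,0,0],[0,0,0],[0,0,0],[0,0,0],[0,0,0],[0,0,0]], "claw": [1,1,1,1,1,1,1,1]}'
python3 -c "
from h import *
o=robot.get_obs();p,r=cur();print(o['wrist_force'],o['wrist_torque'],p+r.apply([0,0,-.019]));look('pics/s12.png')"
```

```text
time: 28.55
tool_pos: [0.4175, -0.0045, 0.014]
ee_rot: [2.969, 0.005, -1.504]
wrist_force: [-1.6, 0.8, 3.9]
width: 0.0322
[-1.56011207  0.83402265  3.92050977] [ 0.08460202  0.45894482 -0.03649366] [ 0.42073633 -0.00434583  0.03273627]
{'front': [250.0, 279.0], 'head': [309.0, 264.0], 'flange': [377.0, 247.0], 'tip': [519.0, 210.0]} [ 0.42071986 -0.00434249  0.03272145] z px/mm [0.42 4.54]
```

View pics/s12.png

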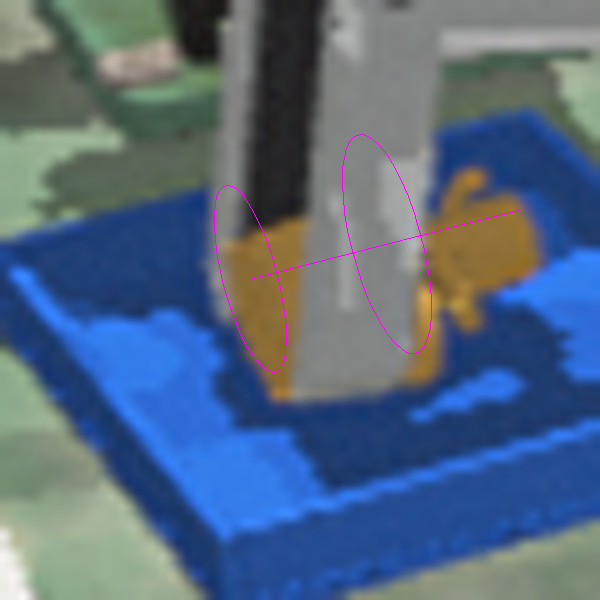

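Contact: the force rose by about 6 N at 0.0327, as predicted, with the plug level on the floor. Opening slowly.

```bash
python3 -m handwheel '{"delta_pos": [[0,0,0],[0,0,0],[0,0,0],[0,0,0],[0,0,0],[0,0,0],[0,0,0],[0,0,0]], "rotation": [[0,0,0],[0,0,0],[0,0,0],[0,0,0],[0,0,0],[0,0,0],[0,0,0],[0,0,0]], "claw": [0.35,0.3,0.25,0.2,0.1,0,-0.1,-0.2]}'
python3 -c "
from h import *
o=robot.get_obs();print(o['wrist_force']);look('pics/s13.png')"
```

```text
time: 29.6
tool_pos: [0.4175, -0.0045, 0.0137]
ee_rot: [2.969, 0.005, -1.504]
wrist_force: [0.3, 0.2, 0.6]
width: 0.0559
[0.27656063 0.24924448 0.63638228]
{'front': [250.0, 270.0], 'head': [309.0, 255.0], 'flange': [377.0, 238.0], 'tip': [519.0, 202.0]} [ 0.42074132 -0.00434336  0.03241675] z px/mm [0.42 4.54]
```

View pics/s13.png

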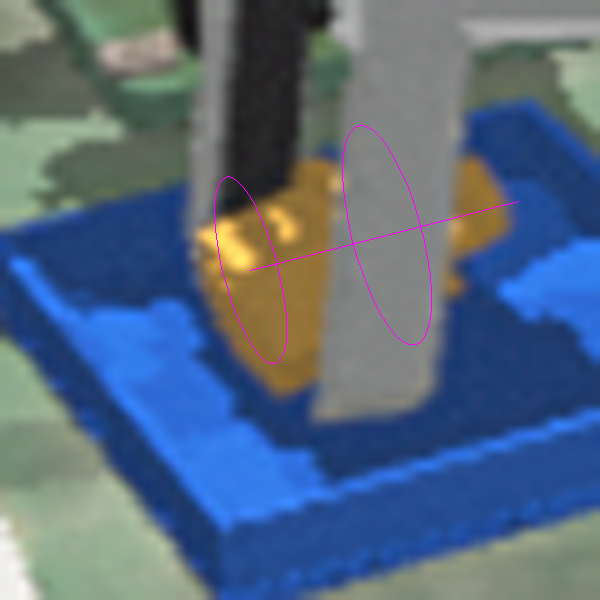

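The plug stays in the tray and the fingers are clear of it. Retreating along the fingers.

```bash
python3 -m handwheel '{"delta_pos": [[0,0,-4],[0,0,-8],[0,0,-14],[0,0,-20],[0,0,-25],[0,0,-25],[0,0,-25],[0,0,-20]], "rotation": [[0,0,0],[0,0,0],[0,0,0],[0,0,0],[0,0,0],[0,0,0],[0,0,0],[0,0,0]], "claw": [-0.3,-0.3,-0.3,-0.3,-0.3,-0.3,-0.3,-0.3]}'
python3 - <<'E'
from h import *
S=robot.snapshot("side");T=robot.snapshot("top");o=robot.get_obs();print(o['tool_pos'],o['wrist_force'],o['width'])
cv2.imwrite("pics/s14.png",S["color"][:,:,::-1]);cv2.imwrite("pics/t14.png",T["color"][:,:,::-1]);crop(S,(250,195),100,8,"pics/s15.png")
E
```

```text
time: 30.65
tool_pos: [0.4425, -0.0036, 0.155]
ee_rot: [2.972, 0.004, -1.504]
wrist_force: [0.4, 0.1, 0.3]
width: 0.0608
[ 0.44384635 -0.00373078  0.15608789] [ 0.22110543  0.51562435 -0.06659513] 0.061328238857944445
```

View pics/s14.png

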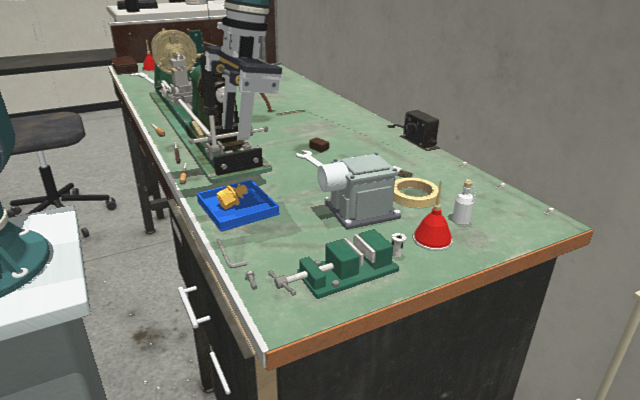

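View pics/s15.png

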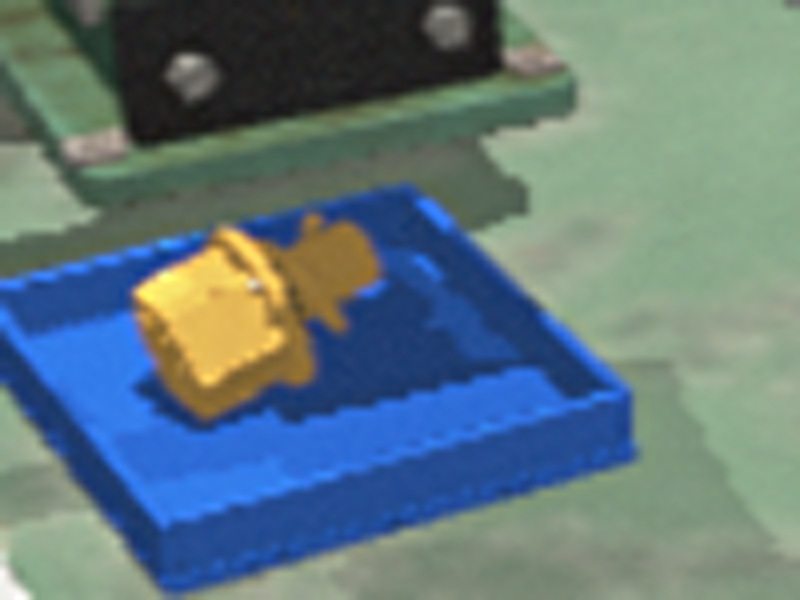

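View pics/t14.png

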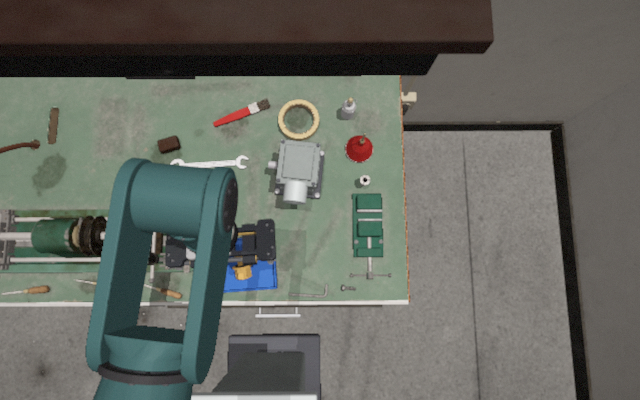

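The plug lies at rest in the tray: head at (233,197) in the side view, tip pointing away, and the fingers clear above it. One small lift, then a stillness check and hand-in.

```bash
python3 -m handwheel '{"delta_pos": [[0,0,-10],[0,0,-10],[0,0,-10],[0,0,-8],[0,0,-4],[0,0,0],[0,0,0],[0,0,0]], "rotation": [[0,0,0],[0,0,0],[0,0,0],[0,0,0],[0,0,0],[0,0,0],[0,0,0],[0,0,0]], "claw": [-0.3,-0.3,-0.3,-0.3,-0.3,-0.3,-0.3,-0.3]}'
python3 - <<'E'
from h import *
S=robot.snapshot("side");T=robot.snapshot("top")
A=cv2.imread("pics/s14.png")[:,:,::-1];B=cv2.imread("pics/t0.png") if 0 else cv2.imread("pics/top0.png")[:,:,::-1]
for n,a in(("before",A),("now",S["color"])):
    m=big(mask({"color":np.ascontiguousarray(a)},(15,110,60),(32,255,255),(235,197),28));print(n,m.mean(0),cv2.boundingRect(m))
for n,(x,y) in dict(can=(360,148),collet=(365,181),bolt=(348,288)).items():
    d=cv2.absdiff(np.ascontiguousarray(B),T["color"])[y-14:y+14,x-14:x+14];print(n,d.max(),d.mean().round(2))
S0=cv2.imread("pics/side0.png")[:,:,::-1]
for n,(x,y) in dict(can=(434,228),collet=(398,245),bolt=(251,279)).items():
    d=cv2.absdiff(np.ascontiguousarray(S0),S["color"])[y-14:y+14,x-14:x+14];print('side',n,d.max(),d.mean().round(2))
o=robot.get_obs();print(o['wrist_force'],o['time']);robot.close_job()
E
```

```text
time: 31.75
tool_pos: [0.4487, -0.0032, 0.1936]
ee_rot: [2.968, 0.005, -1.504]
wrist_force: [0.7, -0.2, -0.1]
width: 0.0611
before [232.54098361 194.18032787] (217, 184, 30, 25)
now [232.6440678  194.50847458] (217, 184, 30, 25)
can 19 7.96
collet 16 10.47
bolt 17 10.79
side can 11 3.11
side collet 9 3.19
side bolt 9 3.64
[-0.71080137 -1.07942401 -0.19602083] 31.85
the job is handed in; nothing more can be done
```

The brass plug is out of the gearbox and lying in the blue tray. I handed the job in at about 32 s of the 58 s allowed; no verdict was reported.

**What I did:**
- **Unscrewing:** I turned the plug about 168° anticlockwise in three grips, following the thread outwards as it turned. At about 138° a light pull of 6 N met resistance, so I eased off and turned further. At about 168° it followed a 3 mm pull with under 1 N, so the thread had let go, and I drew it straight out.
- **Laying it down:** While carrying it I saw the plug had tilted roughly 10° tip-up and sat about 5 mm low in the grip. I levelled it by pitching the tool, then lowered it until I felt about 4 N from the tray floor. I opened the fingers slowly and backed away.

**Last checks:**
- **Plug:** it lay still in the tray between two pictures taken about a second apart, with the same bounding box in both.
- **Robot:** the wrist force was at the noise level (about 1 N), so the gripper was clear of everything.
- **Bystanders:** the oil can, collet and bolt show no visible movement. The only change from the first pictures is a small, even brightness difference, which I took to be lighting.
- **Not fully checked:** I judged the plug's resting attitude only by eye in the side view, because the arm partly hid it from above. When the fingers opened it settled slightly.

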